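# Clear the goggles and show an objective to the inspection camera

### The job

Somebody left safety goggles on the inspection stand: first hang them over the drying rail, temples across the bar, and let go of them so they hang there. Then take the yellow-ringed objective out of the cradle and hold it up to the inspection camera, its front lens pointing straight into the camera and 100 mm from the camera's lens on its line of sight; finish while still holding it there, still and in the air. Do not disturb the other objectives, the oil bottle, the beaker or the Petri dish, and do not bump the objective against the camera or its stand.

Things in the scene. Friction and masses are not known exactly. Their poses are not given: they have to be found in the camera images.
- goggles: clear goggles, blue frame, 70 g, standing on the stand's board. Origin at the bottom middle of the front; z up, x from the front along the level temples. Front 150 wide (y), 64 mm high: lenses 4 thick, above 50 mm a brow bar 16 thick (x). Temples at y = +-73, z = 56 to 64 mm, with ear hooks at x = 110 to 118 mm reaching down to z = 0; open between the temples
- goggles_grip (a point): centre of the goggles' brow bar, 57 mm above their underside (the place to pinch it, across its 16 mm thickness, along the goggles' x); axes as the goggles
- goggles_balance (a point): point in the middle between the temples, 41 mm behind the front's middle, at the height of the temples' underside (56 mm above the goggles' underside, 1 mm below the brow bar's centre): the goggles balance with a bar under the temples here, their centre of mass lying some 19 mm lower
- rail: steel drying rail fixed to the table: a level round bar 12 mm in diameter, 240 mm long along its own y axis, on a post at each end; bar axis 200 mm above the table. Origin on the table below the middle of the bar; z up
- rail_mid (a point): middle of the rail's bar, on its axis; axes as the rail
- cradle: fixed wooden board 110 x 215 x 8 mm with three grey V supports 68 mm apart along its y, each holding an objective level along the cradle's x, axis 45 mm above the table. Supports are 25 mm wide and 32 mm long, narrower than the objectives, so fingers pass down both sides. Origin under the board's middle; which objective lies in which slot varies
- objective_yellow: the yellow-ringed objective, about 110 g; origin and axes as yellow_center
- yellow_center (a point): microscope objective with a yellow ring, gripped on its steel cylinder 26 mm in diameter, 36 mm long; lies level in a cradle slot. Point: on its axis, middle of that cylinder. The x axis is its optical axis, pointing to the tapered front lens end 36 mm from here; the brass thread end is 26 mm the other way. It is the one to take
- yellow_nose (a point): middle of the yellow-ringed objective's front lens, 36 mm from yellow_center along its x axis
- red_center (a point): microscope objective with a red ring, gripped on its steel cylinder 26 mm in diameter, 36 mm long; lies level in a cradle slot. The x axis is its optical axis, pointing to the tapered front lens end 36 mm from here; the brass thread end is 26 mm the other way. Leave it
- blue_center (a point): microscope objective with a blue ring, gripped on its steel cylinder 26 mm in diameter, 36 mm long; lies level in a cradle slot. The x axis is its optical axis, pointing to the tapered front lens end 36 mm from here; the brass thread end is 26 mm the other way. Leave it
- stand: fixed stand: black base board 340 (x) x 200 (y) x 8 mm, a steel post at x = 155, 303 mm high, carrying a white camera head (50 mm square, 75 mm long with its 48 mm lens barrel). The camera looks from the far side back over the board, to the stand's -x, 20 degrees below level. Origin under the board's middle
- cam_lens (a point): middle of the inspection camera's front lens, 285 mm above the table; its frame's x axis points into the camera along the line of sight (rising 20 degrees, away from the robot): the objective's x axis should point the same way. y is level
- view_point (a point): point on the camera's line of sight 100 mm in front of its lens, 251 mm above the table, where the objective's front lens is to be held; axes as cam_lens
- oil_bottle: small amber immersion-oil bottle 34 mm in diameter, 70 mm high, loose; origin under its middle. Leave it
- beaker: glass beaker 68 mm in diameter, 90 mm high, loose; origin under its middle. Leave it
- petri_dish: closed Petri dish 90 mm in diameter, 15 mm high, loose; origin under its middle. Leave it
There are look-alikes about, which are no part of the job. Of the things that look like the goggles, the larger one is meant.

How it is judged:
On the way:
1. the goggles hang over the rail's bar, let go of, while the yellow objective is still in the cradle (contact force between goggles and rail above 0.15 N and contact force between goggles and the fingers below 0.05 N and height (world z) of goggles_balance above 0.1 m and linear speed of goggles below 0.05 m/s and horizontal distance between goggles_balance and rail_mid below 0.15 m and height (world z) of yellow_center below 0.06 m), for 0.3 s.
At the end, for the whole second after the job is handed in: Goggles hang at rest on the bar, released. The fingers alone hold the yellow-ringed objective (over 1 N), still, its middle over 160 mm up, its front lens within 15 mm of the view point along each camera axis and facing the camera, its axis within 0.17 rad of the line of sight (contact force between goggles and rail above 0.15 N and contact force between goggles and the fingers below 0.05 N and height (world z) of goggles_balance above 0.1 m and linear speed of goggles below 0.05 m/s and horizontal distance between goggles_balance and rail_mid below 0.15 m and x of yellow_nose in the frame of view_point between -0.015 and 0.015 m and y of yellow_nose in the frame of view_point between -0.015 and 0.015 m and z of yellow_nose in the frame of view_point between -0.015 and 0.015 m and x of yellow_center in the frame of view_point below -0.02 m and angle between the x axis of yellow_center and the x axis of view_point, either way round below 0.17 rad and height (world z) of yellow_center above 0.16 m and contact force between objective_yellow and the fingers above 1 N and contact force between objective_yellow and stand below 0.05 N and contact force between objective_yellow and cradle below 0.05 N and contact force between objective_yellow and rail below 0.05 N and contact force between objective_yellow and goggles below 0.05 N and linear speed of objective_yellow below 0.03 m/s); the arm keeps its last pose, push and grip.
It fails at once if the red- or blue-ringed objective is moved more than 20 mm (distance of any of red_center, blue_center from where it was at the start of the episode above 0.02 m).
It fails at once if the oil bottle, beaker or Petri dish is moved more than 30 mm (distance of any of oil_bottle, beaker, petri_dish from where it was at the start of the episode above 0.03 m).
It fails at once if the objective touches the inspection stand or its camera with more than 3 N (contact force between objective_yellow and stand above 3 N).
It also fails if it takes over 61 s, if anything falls off the work surface, if the arm or the gripper's body presses on something with over 40 N, if the wrist force passes 120 N, or if a joint passes its speed limit or range.

### The arm

A 6-joint arm with a two-finger parallel gripper is mounted at the origin on the work surface. World frame = base frame: x ahead of the robot, y to its left, z up, the work surface at z = 0. Lengths are in m, angles in rad, forces in N, time in s.
With the tool pointing down it reaches from about 0.425 to 1.125 m from the base axis. Payload 14.9 kg.
Tool frame: the origin (TCP) lies at the very end of the fingers, on their centre line; the grasp point (between the pads) lies 19 mm behind it; z points along the fingers, y is the direction in which the jaws open and shut (so a half turn about z gives the same grasp; the last joint's range is limited). The gripper opens to 91 mm and grips with 3 to 60 N. Pads are 32 mm wide; open, the fingers measure 118 mm over their backs; the gripper's body (76 mm by 178 mm) begins 60 mm behind the grasp point.
Start: joints at [-1.325, 0.379, 1.734, -0, 1.028, -0.033], TCP at [0.193, -0.673, 0.214] pointing down, gripper open.
Joint ranges: [-2.77, 2.77], [-0.74, 2.19], [0, 2.66], [-1.06, 4.2], [0.31, 2.87], [-3.08, 3.08]. Speed limits (rad/s): [1.89, 1.89, 2.39, 3.14, 3.14, 3.14].

### API

Orientations are given as a rotation vector (axis times angle).
In Python, from bench import r gives the robot as it stands. The module is installed in compiled form; this text tells all that it offers.
- The arm moves only by the shell command python3 -m handwheel 'ROWS'. ROWS is JSON, a list of rows, each an object with "delta_pos": the shift along the tool's x, y, z in units of 0.25 m (1.0 is 0.25 m), a list of three; "rot": the turn, a rotation vector about the tool's x, y, z in units of 45 degrees (1.0 is 45 degrees), a list of three; "hand": the finger opening in mm, from 0 to 91.2. In form: [{"delta_pos": [x, y, z], "rot": [wx, wy, wz], "hand": hand}, ...]. A call has 1 to 10 rows; each row is the pose to reach, as a shift and turn from the pose commanded when the call began, along the tool's axes at that moment; what a row does not reach only later rows make up. A row lasts 1/12 s, in which the tool goes at most 41.7 mm and 7.16 degrees, less where a joint would pass 70% of its speed; a pose out of reach is approached as far as the arm can. A call with a number of a shift or a turn outside -1 to 1 is refused whole. A call with a gripper value outside its range is refused whole. The fingers move at their own pace and stop on an object; the grip force is fixed at half the most. Time passes only in rows, so rows that repeat a pose let the fingers close. It gives the time, the measured TCP pose, the force and the opening at its end, in the units of the state.
- r.get_state(): the state, without advancing time (a new reading comes with each control period).
- r.grab_frame(name): name is "scene" or "top" or "wrist"; returns (picture, depth): 420x560x3 uint8, red, green, blue; 420x560 float32, m along the optical axis (not along the pixel's ray), 0 where there is no reading.
- r.camera_info(name): a dict with "mtx" (3x3 intrinsics, pixels), "eye" and "rotation" of the camera in the world. Camera axes: x right, y down, z forward; pixel columns grow to the right and rows downward; lengths in m; the calibration is good to about 2 mm. A picture is of the moment at which its call begins: read the wrist's pose just before it. camera_info takes no time and is no camera call; for the wrist camera it gives the pose at the moment of the call.
- r.finish_job(): hands the job in, once; it reports no verdict.
The state is a dict: "time": time; "qpos": joint angles; "qvel": joint speeds; "joint_efforts": joint torques, N m; "position": TCP position; "tcp_rot": TCP orientation; "contact_force": force on the tool from outside, world axes, zero at the start; "moment": the same for the moment, N m; "width": finger opening in m.
Only numpy, scipy, OpenCV 4.12 (cv2) and the standard library are available. Lean on these libraries where they do the work, as an engineer would, in place of code of your own. Each camera call takes 0.05 s, during which the arm holds its last target. There are 200 camera calls.

## Working session

There is one attempt and no reset: what is moved stays moved. The work goes in short steps, Python scripts to look and compute and a shell command to move; the robot and the scene stay as the last step left them, time stands still between calls to the robot, and variables do not carry over. Pictures are saved under pics/ and viewed, about 8 in all and at most 12, crops included, and the job is handed in when it is done.

```bash
mkdir -p pics
cat > h.py <<'E'
import numpy as np, cv2
from bench import r
from scipy.spatial.transform import Rotation as R
np.set_printoptions(precision=4,suppress=True)
def cloud(name):
    c=r.camera_info(name); im,d=r.grab_frame(name)
    K=np.array(c['mtx']);v,u=np.mgrid[:420,:560]
    P=np.stack([(u-K[0,2])/K[0,0]*d,(v-K[1,2])/K[1,1]*d,d],-1)
    W=P@np.array(c['rotation']).T+np.array(c['eye']); W[d==0]=np.nan
    return im,d,W
def save(n,im): cv2.imwrite('pics/'+n+'.png',cv2.cvtColor(im,cv2.COLOR_RGB2BGR))
def delta(pos,rot):  # rot matrix target; prints row units
    s=r.get_state();R0=R.from_rotvec(s['tcp_rot']).as_matrix();
    print('dp',R0.T@(np.array(pos)-np.array(s['position']))/.25,'rot',R.from_matrix(R0.T@rot).as_rotvec()/(np.pi/4))
E
python3 - <<'E'
from h import *
print(r.get_state())
for n in('scene','top'):
    im,d,W=cloud(n); save(n+'1',im); np.savez('pics/'+n+'1.npz',im=im,W=W); c=r.camera_info(n); print(n,c)
E
```

```text
{'time': 0.0, 'qpos': array([-1.3253,  0.3794,  1.7348, -0.    ,  1.0285, -0.0333]), 'qvel': array([-0.0014,  0.0017,  0.0019,  0.0004,  0.0003, -0.0017]), 'joint_efforts': array([  0.0003, -76.3726, -43.4369,   0.0651,   0.0425,  -0.0001]), 'position': array([ 0.1925, -0.6726,  0.2133]), 'tcp_rot': array([-3.11  , -0.4363,  0.0002]), 'contact_force': array([-0.2113, -0.7917,  0.036 ]), 'moment': array([-0.0058,  0.0172, -0.0239]), 'width': 0.09115856207237552}Traceback (most recent call last):
  File "<stdin>", line 4, in <module>
  File "h.py", line 9, in cloud
    W=P@np.array(c['rotation']).T+np.array(c['eye']); W[d==0]=np.nan
      ~~~~~~~~~~~~~~~~~~~~~~~~~~~^~~~~~~~~~~~~~~~~~~
ValueError: operands could not be broadcast together with shapes (420,560) (3,)
```

```bash
sed -i "s/np.array(c\['rotation'\]).T/R.from_rotvec(c['rotation']).as_matrix().T/" h.py
python3 - <<'E'
from h import *
for n in('scene','top'):
    im,d,W=cloud(n); save(n+'1',im); np.savez('pics/'+n+'1.npz',im=im,W=W); c=r.camera_info(n); print(n,c)
    print(W[350:420:30,100:500:150])
E
```

```text
scene {'mtx': array([[427.7059,   0.    , 282.5408],
       [  0.    , 427.7059, 211.71  ],
       [  0.    ,   0.    ,   1.    ]]), 'eye': array([ 1.2367, -0.1707,  0.9221]), 'rotation': array([-1.9587, -1.4947,  0.599 ])}
[[[ 0.6945 -0.4496  0.0007]
  [ 0.7828 -0.12   -0.0029]
  [ 0.8894  0.1946  0.038 ]]

 [[ 0.7661 -0.4483  0.0005]
  [ 0.8519 -0.135   0.0008]
  [ 0.9495  0.1653  0.0369]]

 [[ 0.8308 -0.4473 -0.0002]
  [ 0.9529 -0.1511  0.1142]
  [ 0.9948  0.1512  0.0002]]]
top {'mtx': array([[406.4913,   0.    , 281.425 ],
       [  0.    , 406.4913, 209.3103],
       [  0.    ,   0.    ,   1.    ]]), 'eye': array([0.4474, 0.0048, 1.4101]), 'rotation': array([-2.1402,  2.1846, -0.108 ])}
[[[ 0.1353  0.6351  0.0023]
  [ 0.2143  0.0951  0.3886]
  [ 0.1154 -0.3754 -0.0047]]

 [[ 0.0367  0.6343 -0.0019]
  [ 0.1574  0.0918  0.434 ]
  [ 0.2814 -0.1404  0.8627]]

 [[-0.0584  0.6302  0.0012]
  [-0.0688  0.1321 -0.0045]
  [ 0.2576 -0.1292  0.8983]]]
```

View pics/scene1.png

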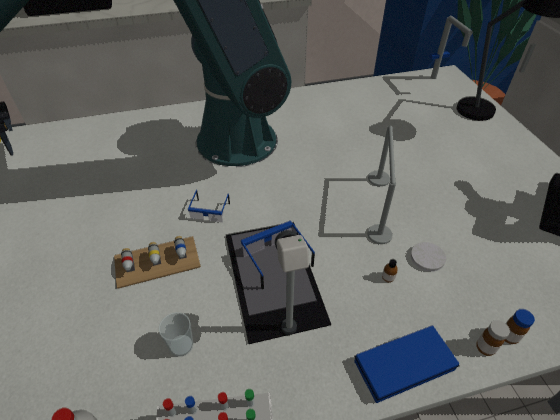

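View pics/top1.png

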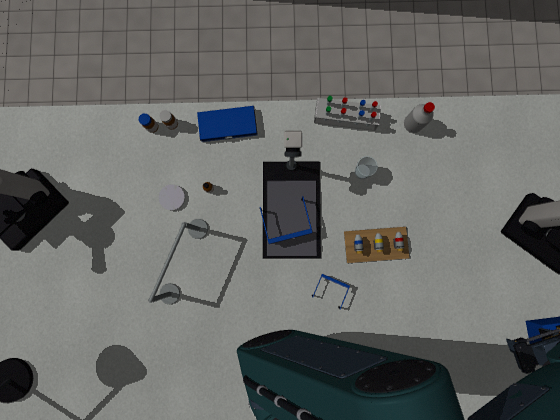

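The scene view shows the goggles on the black stand board (280,245), a smaller blue look-alike on the table (207,208), the rail (388,185), and the cradle (155,258) with yellow in the middle slot. In the top view the large goggles are at (288,225), the small ones at (335,287), the rail runs (152,300)–(183,225), yellow is at (379,242), and the camera at (292,138).

Run:
```python
from h import *
D=np.load('pics/top1.npz'); im,W=D['im'],D['W']; D2=np.load('pics/scene1.npz'); im2,W2=D2['im'],D2['W']
def rect(P): 
    (c,s,a)=cv2.minAreaRect(P[:,:2].astype(np.float32)); return np.array(c),np.array(s),a
def blue(im,x0,x1,y0,y1):
    h=cv2.cvtColor(im,cv2.COLOR_RGB2HSV); m=(h[...,0]>105)&(h[...,0]<130)&(h[...,1]>130)&(h[...,2]>40)
    k=np.zeros(m.shape,bool);k[y0:y1,x0:x1]=1; return m&k
for nm,i,w,b in(('top',im,W,(255,325,185,255)),('scene',im2,W2,(225,325,215,300))):
    m=blue(i,*b)&np.isfinite(w[...,0]); P=w[m]; P=P[(P[:,2]>.03)&(P[:,2]<.1)]; print(nm,'gog',len(P),rect(P),np.percentile(P[:,2],[5,50,95]))
    Q=P[P[:,2]>.055]; print(np.array(rect(Q)[:2]))
    ys,xs=np.nonzero(m); print(xs.min(),xs.max(),ys.min(),ys.max())
    # brow line: ransac by fitLine w/ most points
    best=None;rng=np.random.default_rng(0)
    for _ in range(300):
        a,c=Q[rng.choice(len(Q),2,False)][:,:2]; L=np.linalg.norm(a-c)
        if L<.06: continue
        d=(c-a)/L; n=np.array([-d[1],d[0]]); s=abs((Q[:,:2]-a)@n)<.009
        if best is None or s.sum()>best.sum(): best=s
    B=Q[best]; print('brow',len(B),B.mean(0),rect(B))
# rail
w=W[215:310,140:215].reshape(-1,3); P=w[(w[:,2]>.185)&(w[:,2]<.225)]; print('rail top',len(P),rect(P),np.median(P[:,2]))
w=W2[110:245,360:410].reshape(-1,3); P=w[(w[:,2]>.185)&(w[:,2]<.225)]; print('rail scene',len(P),rect(P),np.median(P[:,2]))
# stand: dark, z~8mm
g=im.max(2); m=np.zeros(g.shape,bool); m[150:270,255:330]=1; m&=(g<110)&(abs(W[...,2]-.008)<.008); n,l,st,_=cv2.connectedComponentsWithStats(m.astype(np.uint8)); k=1+st[1:,4].argmax(); print('stand',rect(W[l==k]),cv2.boxPoints(cv2.minAreaRect(W[l==k][:,:2].astype(np.float32))))
P=W[120:165,275:310].reshape(-1,3);P=P[P[:,2]>.24]; print('camhead',len(P),rect(P),P[:,2].max())
P=W2[225:280,265:320].reshape(-1,3);P=P[P[:,2]>.24]; print('camhead2',len(P),rect(P),P[:,2].max())
# cradle
h=cv2.cvtColor(im,cv2.COLOR_RGB2HSV); P=W[215:275,335:420].reshape(-1,3); hh=h[215:275,335:420].reshape(-1,3)
B=P[(hh[:,0]<25)&(hh[:,1]>80)&(P[:,2]>.0)&(P[:,2]<.02)]; print('cradle',len(B),rect(B))
B=P[P[:,2]>.04]; print('objs',len(B),rect(B))
big=[]
for nm,b in(('top',(255,220,185,265)),):pass
a=cv2.resize(im[115:315,140:420],None,fx=2.8,fy=2.8,interpolation=cv2.INTER_CUBIC); save('crop1',a)
```

```text
top gog 289 (array([0.557 , 0.0001]), array([0.1238, 0.1494]), 12.76284408569336) [0.0662 0.0707 0.0749]
[[0.557  0.0001]
 [0.1238 0.1494]]
260 311 196 243
brow 209 [ 0.5035 -0.0109  0.0708] (array([ 0.5035, -0.0116]), array([0.0176, 0.1477]), 11.369790077209473)
scene gog 495 (array([0.561 , 0.0026]), array([0.127 , 0.1511]), 13.306046485900879) [0.0528 0.0726 0.0758]
[[0.561  0.0026]
 [0.127  0.1511]]
241 313 221 276
brow 352 [ 0.511  -0.0112  0.0715] (array([ 0.5087, -0.009 ]), array([0.017 , 0.1497]), 12.406450271606445)
rail top 375 (array([0.4288, 0.3537]), array([0.0154, 0.256 ]), 66.41407012939453) 0.20398598768508847
rail scene 313 (array([0.4339, 0.3546]), array([0.0152, 0.2581]), 66.39423370361328) 0.20660981940594325
stand (array([ 0.6003, -0.0259]), array([0.2152, 0.3404]), 88.84744262695312) [[ 0.428  -0.13  ]
 [ 0.7684 -0.1369]
 [ 0.7727  0.0783]
 [ 0.4323  0.0852]]
camhead 443 (array([ 0.7473, -0.0222]), array([0.0469, 0.0687]), 88.77826690673828) 0.3332216502111227
camhead2 1113 (array([ 0.7555, -0.0223]), array([0.0843, 0.0499]), 0.4792064428329468) 0.33530268179098077
cradle 1498 (array([ 0.4711, -0.3096]), array([0.1083, 0.2163]), 3.430338144302368)
objs 399 (array([ 0.477 , -0.3083]), array([0.0619, 0.1613]), 2.7911453247070312)
```

View pics/crop1.png

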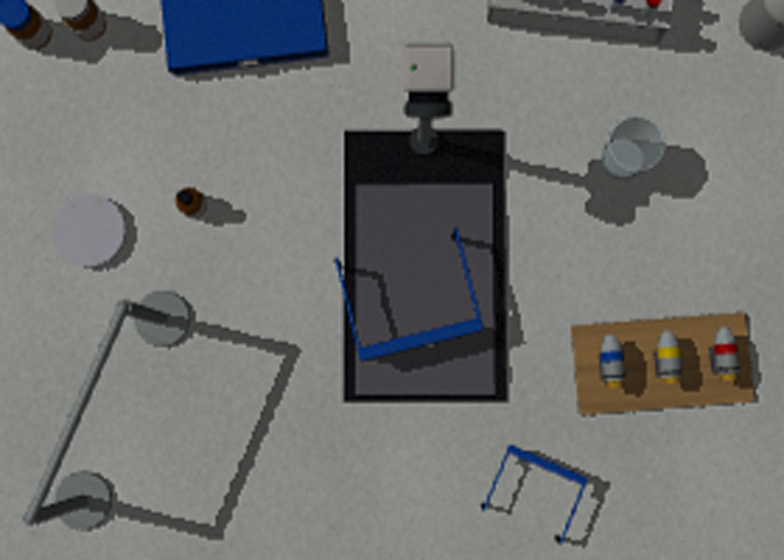

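Candidates for the goggles: the large blue pair on the black stand board (crop 420,338; measured 150 mm wide, brow top z≈0.072), and the small pair on the table (crop 548,465). The large pair fits both "on the stand" and "150 wide", and its temples point to +x at a yaw of about 12.5°. I'm moving over it now.

```bash
python3 -m handwheel '[{"delta_pos":[0.64,-0.72,-0.2],"rot":[0,0,-1.0],"hand":90},{"delta_pos":[0.64,-0.72,-0.2],"rot":[0,0,-1.0],"hand":90},{"delta_pos":[0.64,-0.72,-0.2],"rot":[0,0,-1.0],"hand":90},{"delta_pos":[0.64,-0.72,-0.2],"rot":[0,0,-1.0],"hand":90},{"delta_pos":[0.64,-0.72,-0.2],"rot":[0,0,-1.0],"hand":90},{"delta_pos":[0.64,-0.72,-0.2],"rot":[0,0,-1.0],"hand":90},{"delta_pos":[0.64,-0.72,-0.2],"rot":[0,0,-1.0],"hand":90},{"delta_pos":[0.64,-0.72,-0.2],"rot":[0,0,-1.0],"hand":90}]'
cat >> h.py <<'E'
def down(jaw):  # tool down, jaw(y) at world angle deg
    a=np.radians(jaw); y=np.array([np.cos(a),np.sin(a),0]); z=np.array([0,0,-1.]); return np.stack([np.cross(y,z),y,z],1)
E
python3 -c "
from h import *
delta([.507,-.01,.26],down(12.5)); print(r.get_state()['qpos'])"
```

```text
time: 0.82
position: [0.2977, -0.4547, 0.2646]
tcp_rot: [2.703, 1.599, 0.0]
contact_force: [-0.0, 0.1, 0.5]
width: 0.0901
dp [ 1.9621 -0.123   0.017 ] rot [ 0.0009  0.0011 -0.9176]
[-1.034   0.0691  2.0182  0.      1.0531 -0.5315]
```

```bash
python3 -m handwheel '[{"delta_pos":[1.0,-0.06,0],"rot":[0,0,-0.92],"hand":90},{"delta_pos":[1.0,-0.06,0],"rot":[0,0,-0.92],"hand":90},{"delta_pos":[1.0,-0.06,0],"rot":[0,0,-0.92],"hand":90},{"delta_pos":[1.0,-0.06,0],"rot":[0,0,-0.92],"hand":90},{"delta_pos":[1.0,-0.06,0],"rot":[0,0,-0.92],"hand":90},{"delta_pos":[1.0,-0.06,0],"rot":[0,0,-0.92],"hand":90},{"delta_pos":[1.0,-0.06,0],"rot":[0,0,-0.92],"hand":90},{"delta_pos":[1.0,-0.06,0],"rot":[0,0,-0.92],"hand":90},{"delta_pos":[1.0,-0.06,0],"rot":[0,0,-0.92],"hand":90}]'
python3 -c "
from h import *
delta([.507,-.01,.26],down(12.5)); print(r.get_state()['qpos'])
im,d,W=cloud('wrist');save('w1',im);np.savez('pics/w1.npz',im=im,W=W)"
```

```text
time: 1.57
position: [0.4051, -0.2307, 0.2638]
tcp_rot: [-1.972, -2.446, 0.0]
contact_force: [0.1, -0.9, -0.8]
width: 0.0902
dp [0.7762 0.5857 0.0149] rot [-0.0004 -0.     -0.0055]
[-0.5676 -0.0699  2.1588 -0.0003  1.053  -0.7813]
```

```bash
python3 -m handwheel '[{"delta_pos":[0.78,0.585,0],"rot":[0,0,0],"hand":90},{"delta_pos":[0.78,0.585,0],"rot":[0,0,0],"hand":90},{"delta_pos":[0.78,0.585,0],"rot":[0,0,0],"hand":90},{"delta_pos":[0.78,0.585,0],"rot":[0,0,0],"hand":90},{"delta_pos":[0.78,0.585,0],"rot":[0,0,0],"hand":90},{"delta_pos":[0.78,0.585,0],"rot":[0,0,0],"hand":90},{"delta_pos":[0.78,0.585,0],"rot":[0,0,0],"hand":90},{"delta_pos":[0.78,0.585,0],"rot":[0,0,0],"hand":90}]'
python3 - <<'E'
from h import *
im,d,W=cloud('wrist');save('w2',im)
h=cv2.cvtColor(im,cv2.COLOR_RGB2HSV); m=(h[...,0]>105)&(h[...,0]<130)&(h[...,1]>130)&(h[...,2]>40)
P=W[m&np.isfinite(W[...,0])];P=P[(P[:,2]>.06)&(P[:,2]<.085)&(abs(P[:,0]-.52)<.15)&(abs(P[:,1])<.12)]
x=np.array([np.cos(.218),np.sin(.218)]); s=(P[:,:2]-[.507,-.01])@x; B=P[abs(s)<.02]
print(len(P),len(B),cv2.minAreaRect(B[:,:2].astype(np.float32)),np.median(B[:,2]))
delta([.507,-.01,.046],down(12.5))
E
```

```text
time: 2.28
position: [0.5067, -0.0084, 0.2636]
tcp_rot: [-1.97, -2.447, 0.001]
contact_force: [0.1, -0.1, -0.4]
width: 0.0898
1977 1489 ((0.5124684572219849, -0.010639093816280365), (0.029423952102661133, 0.1484714150428772), 12.436091423034668) 0.07225255047253248
dp [-0.0034  0.0029  0.8704] rot [-0.0009  0.0001 -0.0048]
```

View pics/w2.png

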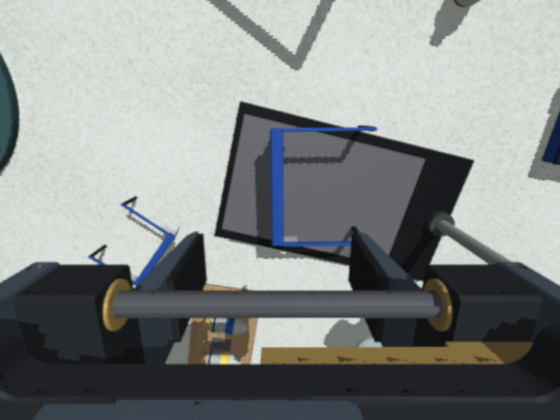

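The wrist view shows the large goggles square to the jaws, with the brow bar at (277,187) and the temples running right. The measured brow centre is about (0.508,-0.0106) at yaw 12.4°. Descend and pinch.

```bash
python3 -m handwheel '[{"delta_pos":[0,0,0.87],"rot":[0,0,0],"hand":70},{"delta_pos":[0,0,0.87],"rot":[0,0,0],"hand":70},{"delta_pos":[0,0,0.87],"rot":[0,0,0],"hand":70},{"delta_pos":[0,0,0.87],"rot":[0,0,0],"hand":70},{"delta_pos":[0,0,0.87],"rot":[0,0,0],"hand":70},{"delta_pos":[0,0,0.87],"rot":[0,0,0],"hand":70},{"delta_pos":[0,0,0.87],"rot":[0,0,0],"hand":70},{"delta_pos":[0,0,0.87],"rot":[0,0,0],"hand":70}]'
python3 -m handwheel '[{"delta_pos":[0,0,0],"rot":[0,0,0],"hand":8},{"delta_pos":[0,0,0],"rot":[0,0,0],"hand":8},{"delta_pos":[0,0,0],"rot":[0,0,0],"hand":8},{"delta_pos":[0,0,0],"rot":[0,0,0],"hand":8},{"delta_pos":[0,0,0],"rot":[0,0,0],"hand":8},{"delta_pos":[0,0,0],"rot":[0,0,0],"hand":8},{"delta_pos":[0,0,0],"rot":[0,0,0],"hand":8},{"delta_pos":[0,0,0],"rot":[0,0,0],"hand":8}]'
python3 -m handwheel '[{"delta_pos":[0,0,0],"rot":[0,0,0],"hand":8},{"delta_pos":[0,0,0],"rot":[0,0,0],"hand":8},{"delta_pos":[0,0,0],"rot":[0,0,0],"hand":8}]'
```

```text
time: 3.0
position: [0.5067, -0.0093, 0.0476]
tcp_rot: [1.971, 2.446, 0.0]
contact_force: [1.0, -0.0, 0.1]
width: 0.0704
time: 3.67
position: [0.5062, -0.0082, 0.0465]
tcp_rot: [-1.969, -2.448, 0.0]
contact_force: [0.1, 0.4, -0.7]
width: 0.0199
time: 3.92
position: [0.5062, -0.0082, 0.0464]
tcp_rot: [-1.969, -2.448, 0.0]
contact_force: [-0.9, 0.6, 0.9]
width: 0.0158
```

```bash
python3 -m handwheel '[{"delta_pos":[0,0,-1],"rot":[0,0,0],"hand":8},{"delta_pos":[0,0,-1],"rot":[0,0,0],"hand":8},{"delta_pos":[0,0,-1],"rot":[0,0,0],"hand":8},{"delta_pos":[0,0,-1],"rot":[0,0,0],"hand":8},{"delta_pos":[0,0,-1],"rot":[0,0,0],"hand":8},{"delta_pos":[0,0,-1],"rot":[0,0,0],"hand":8},{"delta_pos":[0,0,-1],"rot":[0,0,0],"hand":8},{"delta_pos":[0,0,-1],"rot":[0,0,0],"hand":8}]'
python3 - <<'E'
from h import *
# refine rail by wrist cloud + earlier
s=np.load('pics/top1.npz')['W'][215:310,140:215].reshape(-1,3);t=np.load('pics/scene1.npz')['W'][110:245,360:410].reshape(-1,3)
for P in(s,t):
    P=P[(P[:,2]>.195)&(P[:,2]<.215)]; v=cv2.fitLine(P[:,:2].astype(np.float32),cv2.DIST_HUBER,0,.01,.01).ravel(); print(v,np.degrees(np.arctan2(v[1],v[0])))
delta([.415,.316,.297],down(66.4)); delta([.415,.316,.188],down(66.4)); print(r.get_state()['qpos'])
E
```

```text
time: 4.58
position: [0.5072, -0.0083, 0.2986]
tcp_rot: [1.967, 2.445, 0.004]
contact_force: [0.1, 0.5, -2.5]
width: 0.0156
[ 0.916  -0.4012  0.4166  0.3578] -23.650824
[ 0.9159 -0.4014  0.4498  0.3477] -23.66841
dp [ 1.346  -0.0821  0.0042] rot [ 0.0043  0.004  -1.2005]
dp [ 1.3465 -0.084   0.4402] rot [ 0.0043  0.004  -1.2005]
[-0.0623 -0.0354  2.0587 -0.      1.1139 -0.2782]
```

```bash
python3 -m handwheel '[{"delta_pos":[0.67,-0.04,0],"rot":[0,0,-0.6],"hand":8},{"delta_pos":[0.67,-0.04,0],"rot":[0,0,-0.6],"hand":8},{"delta_pos":[0.67,-0.04,0],"rot":[0,0,-0.6],"hand":8},{"delta_pos":[0.67,-0.04,0],"rot":[0,0,-0.6],"hand":8},{"delta_pos":[0.67,-0.04,0],"rot":[0,0,-0.6],"hand":8},{"delta_pos":[0.67,-0.04,0],"rot":[0,0,-0.6],"hand":8}]'
python3 -c "
from h import *
delta([.415,.316,.297],down(66.4))"
```

```text
time: 5.08
position: [0.4591, 0.1547, 0.2946]
tcp_rot: [-1.337, -2.84, 0.003]
contact_force: [0.3, -0.3, -1.2]
width: 0.0157
dp [ 0.6099  0.2749 -0.0095] rot [-0.0028 -0.0021 -0.5962]
```

```bash
python3 -m handwheel '[{"delta_pos":[0.61,0.275,0],"rot":[0,0,-0.6],"hand":8},{"delta_pos":[0.61,0.275,0],"rot":[0,0,-0.6],"hand":8},{"delta_pos":[0.61,0.275,0],"rot":[0,0,-0.6],"hand":8},{"delta_pos":[0.61,0.275,0],"rot":[0,0,-0.6],"hand":8},{"delta_pos":[0.61,0.275,0],"rot":[0,0,-0.6],"hand":8},{"delta_pos":[0.61,0.275,0],"rot":[0,0,-0.6],"hand":8},{"delta_pos":[0.61,0.275,0],"rot":[0,0,-0.6],"hand":8}]'
python3 - <<'E'
from h import *
im,d,W=cloud('wrist');save('w3',im)
im2,d2,W2=cloud('scene')
save('c2',np.hstack([im[:,:400],im2[60:270,300:500].repeat(2,0).repeat(2,1)[:420]]))
P=W.reshape(-1,3); P=P[(P[:,2]>.185)&(P[:,2]<.215)&(abs(P[:,0]-.43)<.14)&(abs(P[:,1]-.354)<.1)]
g=cv2.cvtColor(im,cv2.COLOR_RGB2HSV);
print(len(P)); 
if len(P)>20:
  v=cv2.fitLine(P[:,:2].astype(np.float32),cv2.DIST_HUBER,0,.01,.01).ravel(); n=np.array([.401,.916]); print(v,np.median(P[:,:2]@n),'pred',np.array([.4315,.354])@n)
b=(g[...,0]>105)&(g[...,0]<130)&(g[...,1]>130)&(g[...,2]>40)
Q=W[b]; Q=Q[(Q[:,2]>.22)&(Q[:,1]>.2)]; print(len(Q),np.percentile(Q,[2,50,98],axis=0))
delta([.415,.316,.188],down(66.4))
E
```

```text
time: 5.67
position: [0.4171, 0.3135, 0.2953]
tcp_rot: [-0.646, -3.073, 0.002]
contact_force: [0.3, -1.2, -0.6]
width: 0.0158
2770
[ 0.9171 -0.3986  0.3881  0.3719] 0.4961408092166639 pred 0.4972955
6762 [[0.3527 0.2942 0.319 ]
 [0.3858 0.3305 0.3213]
 [0.4541 0.4411 0.3227]]
dp [0.0133 0.0068 0.4313] rot [-0.0012 -0.0005 -0.0045]
```

View pics/c2.png

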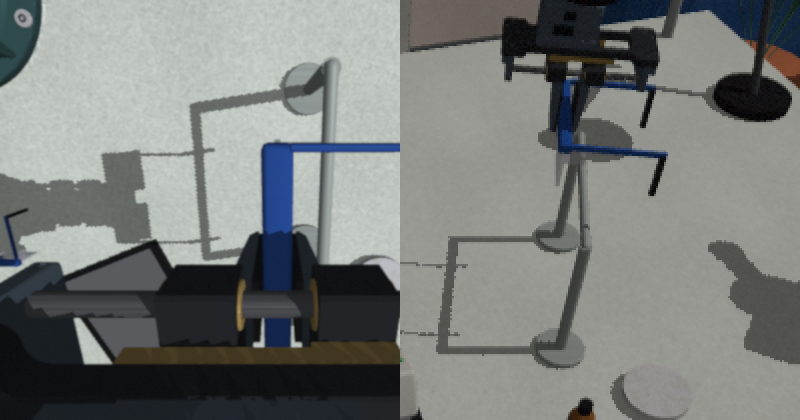

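The left panel shows the goggles held by the brow bar, with the temple above the bar and square to it (bar at column 328). The right panel shows both temples over the bar and the hooks beyond it. Lowering.

```bash
python3 -m handwheel '[{"delta_pos":[0.01,0.005,0.15],"rot":[0,0,0],"hand":8},{"delta_pos":[0.01,0.005,0.26],"rot":[0,0,0],"hand":8},{"delta_pos":[0.01,0.005,0.34],"rot":[0,0,0],"hand":8},{"delta_pos":[0.01,0.005,0.38],"rot":[0,0,0],"hand":8},{"delta_pos":[0.01,0.005,0.4],"rot":[0,0,0],"hand":8},{"delta_pos":[0.01,0.005,0.415],"rot":[0,0,0],"hand":8},{"delta_pos":[0.01,0.005,0.425],"rot":[0,0,0],"hand":8},{"delta_pos":[0.01,0.005,0.425],"rot":[0,0,0],"hand":8},{"delta_pos":[0.01,0.005,0.425],"rot":[0,0,0],"hand":8}]'
python3 -c "
from h import *
im,d,W=cloud('scene');save('s3',im)
delta([.415,.316,.188],down(66.4)); print(r.get_state()['contact_force'],r.get_state()['moment'])"
```

```text
time: 6.52
position: [0.4156, 0.3171, 0.191]
tcp_rot: [0.643, 3.074, 0.001]
contact_force: [-0.1, 0.3, -0.9]
width: 0.0156
dp [ 0.0002 -0.005   0.0121] rot [ 0.0014  0.0008 -0.0007]
[ 0.2439  0.3598 -0.9261] [ 0.0133 -0.1621 -0.0559]
```

```bash
python3 -m handwheel '[{"delta_pos":[0,0,0.004],"rot":[0,0,0],"hand":8},{"delta_pos":[0,0,0.008],"rot":[0,0,0],"hand":8},{"delta_pos":[0,0,0.008],"rot":[0,0,0],"hand":8},{"delta_pos":[0,0,0.008],"rot":[0,0,0],"hand":8}]'
python3 -m handwheel '[{"delta_pos":[0,0,0.003],"rot":[0,0,0],"hand":8},{"delta_pos":[0,0,0.003],"rot":[0,0,0],"hand":20},{"delta_pos":[0,0,0.003],"rot":[0,0,0],"hand":26},{"delta_pos":[0,0,0.003],"rot":[0,0,0],"hand":30},{"delta_pos":[0,0,0.003],"rot":[0,0,0],"hand":30},{"delta_pos":[0,0,0.003],"rot":[0,0,0],"hand":30},{"delta_pos":[0,0,0.003],"rot":[0,0,0],"hand":30},{"delta_pos":[0,0,0.003],"rot":[0,0,0],"hand":30},{"delta_pos":[0,0,0.003],"rot":[0,0,0],"hand":30},{"delta_pos":[0,0,0.003],"rot":[0,0,0],"hand":30}]'
python3 - <<'E'
from h import *
im,d,W=cloud('scene'); iw,d,W=cloud('wrist')
save('c3',np.hstack([iw[:,:400],im[90:300,300:500].repeat(2,0).repeat(2,1)]))
g=cv2.cvtColor(iw,cv2.COLOR_RGB2HSV); b=(g[...,0]>105)&(g[...,0]<130)&(g[...,1]>130)&(g[...,2]>40)
Q=W[b]; Q=Q[(Q[:,2]>.15)&(Q[:,1]>.2)]; print(len(Q),np.percentile(Q,[2,50,98],axis=0)); print(r.get_state()['position'])
E
```

```text
time: 6.9
position: [0.4152, 0.317, 0.1883]
tcp_rot: [0.643, 3.075, 0.0]
contact_force: [0.1, 0.7, 0.2]
width: 0.0159
time: 7.73
position: [0.4151, 0.3169, 0.1874]
tcp_rot: [-0.643, -3.075, 0.0]
contact_force: [0.4, 0.2, -0.9]
width: 0.03
6702 [[0.3507 0.2979 0.2124]
 [0.382  0.3348 0.2141]
 [0.4518 0.4433 0.2158]]
[0.4151 0.3169 0.1874]
```

View pics/c3.png

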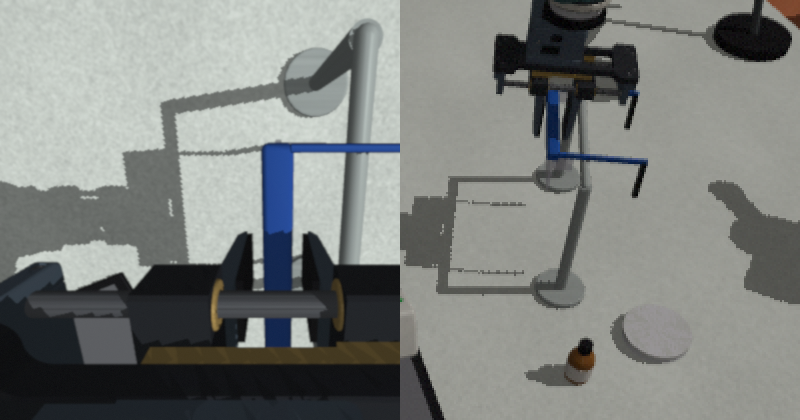

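The goggles rest level on the bar (temple top z 0.214, as expected), with the fingers open on both sides and clear of the brow. Raise straight up and check.

```bash
python3 -m handwheel '[{"delta_pos":[0,0,-0.08],"rot":[0,0,0],"hand":30},{"delta_pos":[0,0,-0.16],"rot":[0,0,0],"hand":30},{"delta_pos":[0,0,-0.28],"rot":[0,0,0],"hand":30},{"delta_pos":[0,0,-0.45],"rot":[0,0,0],"hand":40},{"delta_pos":[0,0,-0.5],"rot":[0,0,0],"hand":60},{"delta_pos":[0,0,-0.5],"rot":[0,0,0],"hand":60},{"delta_pos":[0,0,-0.5],"rot":[0,0,0],"hand":60}]'
python3 - <<'E'
from h import *
iw,d,W=cloud('wrist')
g=cv2.cvtColor(iw,cv2.COLOR_RGB2HSV); b=(g[...,0]>105)&(g[...,0]<130)&(g[...,1]>130)&(g[...,2]>40)
Q=W[b]; Q=Q[(Q[:,2]>.15)&(Q[:,1]>.2)]; print(len(Q),np.percentile(Q,[2,50,98],axis=0))
# yellow objective
for n in('top','scene'):
    D=np.load(f'pics/{n}1.npz'); im,W=D['im'],D['W']; h=cv2.cvtColor(im,cv2.COLOR_RGB2HSV)
    near=(abs(W[...,0]-.47)<.07)&(abs(W[...,1]+.31)<.12)
    y=near&(h[...,0]>22)&(h[...,0]<35)&(h[...,1]>150)&(W[...,2]>.035); print(n,'ring',y.sum(),W[y].mean(0))
    o=near&(W[...,2]>.035); k,l=cv2.connectedComponents(o.astype(np.uint8))
    for i in range(1,k):
        P=W[l==i]
        if len(P)>30: print(' obj',len(P),P.mean(0),cv2.minAreaRect(P[:,:2].astype(np.float32)),P[:,2].max())
delta([.474,-.309,.25],down(-87))
print(r.get_state()['qpos'])
E
```

```text
time: 8.42
position: [0.4153, 0.317, 0.3128]
tcp_rot: [0.643, 3.074, 0.002]
contact_force: [-0.2, 0.0, -0.2]
width: 0.0539
2819 [[0.3524 0.2863 0.2115]
 [0.4029 0.3214 0.214 ]
 [0.4964 0.4424 0.2157]]
top ring 31 [ 0.483  -0.3061  0.0541]
 obj 136 [ 0.4761 -0.3069  0.0526] ((0.4776736795902252, -0.30841827392578125), (0.06050853803753853, 0.025304950773715973), 4.656801700592041) 0.06564958934138843
 obj 139 [ 0.4785 -0.3745  0.0525] ((0.4797215461730957, -0.37593746185302734), (0.06109749525785446, 0.02589842677116394), 3.4263763427734375) 0.06315282144568668
 obj 133 [ 0.472  -0.2396  0.053 ] ((0.47284185886383057, -0.24012668430805206), (0.02477370947599411, 0.06012799218297005), 87.66443634033203) 0.06190181173929887
scene ring 29 [ 0.4866 -0.3059  0.0574]
 obj 190 [ 0.481  -0.2385  0.0551] ((0.47675269842147827, -0.238846093416214), (0.06754273176193237, 0.025994792580604553), 3.8701817989349365) 0.06300631714920035
 obj 199 [ 0.4846 -0.3055  0.0549] ((0.4798103868961334, -0.30643415451049805), (0.06513208895921707, 0.026013106107711792), 1.3895108699798584) 0.06365680374557814
 obj 213 [ 0.4863 -0.3728  0.0544] ((0.48280760645866394, -0.3741110861301422), (0.06606858223676682, 0.02545495145022869), 4.8442182540893555) 0.06241176769706236
dp [-1.2201 -2.1977  0.2473] rot [-0.0008  0.0008  3.4083]
[ 0.6074 -0.0194  2.0184 -0.      1.1433 -0.551 ]
```

Goggles hang, released (temple top still z 0.214). Yellow is at about (0.474,-0.308), yaw ~3°. Travelling there.

```bash
python3 -m handwheel '[{"delta_pos":[-0.65,-0.63,0],"rot":[0,0,1],"hand":75},{"delta_pos":[-0.65,-0.63,0],"rot":[0,0,1],"hand":75},{"delta_pos":[-0.65,-0.63,0],"rot":[0,0,1],"hand":75},{"delta_pos":[-0.65,-0.63,0],"rot":[0,0,1],"hand":75},{"delta_pos":[-0.65,-0.63,0],"rot":[0,0,1],"hand":75},{"delta_pos":[-0.65,-0.63,0],"rot":[0,0,1],"hand":75},{"delta_pos":[-0.65,-0.63,0],"rot":[0,0,1],"hand":75},{"delta_pos":[-0.65,-0.63,0],"rot":[0,0,1],"hand":75}]'
python3 -c "
from h import *
delta([.5,-.1,.28],down(-20));delta([.474,-.308,.25],down(-60))
im,d,W=cloud('scene'); save('s4',im[90:300,300:500])"
```

```text
time: 9.13
position: [0.5005, 0.1062, 0.3106]
tcp_rot: [-1.775, -2.59, 0.003]
contact_force: [-0.7, -0.9, 0.8]
width: 0.0751
dp [-0.7687 -0.2989  0.1227] rot [-0.0037  0.0006  0.9142]
dp [-1.5073 -0.6956  0.2434] rot [-0.0035  0.0019  1.8031]
```

```bash
python3 -m handwheel '[{"delta_pos":[-0.77,-0.3,0],"rot":[0,0,1],"hand":75},{"delta_pos":[-0.77,-0.3,0],"rot":[0,0,1],"hand":75},{"delta_pos":[-0.77,-0.3,0],"rot":[0,0,1],"hand":75},{"delta_pos":[-0.77,-0.3,0],"rot":[0,0,1],"hand":75},{"delta_pos":[-0.77,-0.3,0],"rot":[0,0,1],"hand":75},{"delta_pos":[-0.77,-0.3,0],"rot":[0,0,1],"hand":75},{"delta_pos":[-0.77,-0.3,0],"rot":[0,0,1],"hand":75},{"delta_pos":[-0.77,-0.3,0],"rot":[0,0,1],"hand":75}]'
python3 -c "
from h import *
delta([.474,-.308,.25],down(-69))"
```

```text
time: 9.85
position: [0.5008, -0.099, 0.3114]
tcp_rot: [-2.628, -1.719, 0.002]
contact_force: [1.0, -0.7, 0.3]
width: 0.0753
dp [-0.8088  0.2375  0.2456] rot [-0.0018  0.001   1.0081]
```

```bash
python3 -m handwheel '[{"delta_pos":[-0.81,0.24,0.2],"rot":[0,0,1],"hand":75},{"delta_pos":[-0.81,0.24,0.2],"rot":[0,0,1],"hand":75},{"delta_pos":[-0.81,0.24,0.2],"rot":[0,0,1],"hand":75},{"delta_pos":[-0.81,0.24,0.2],"rot":[0,0,1],"hand":75},{"delta_pos":[-0.81,0.24,0.2],"rot":[0,0,1],"hand":75},{"delta_pos":[-0.81,0.24,0.2],"rot":[0,0,1],"hand":75},{"delta_pos":[-0.81,0.24,0.2],"rot":[0,0,1],"hand":75},{"delta_pos":[-0.81,0.24,0.2],"rot":[0,0,1],"hand":75}]'
python3 - <<'E'
from h import *
iw,d,W=cloud('wrist'); save('w5',iw); np.savez('pics/w5.npz',im=iw,W=W)
near=(abs(W[...,0]-.47)<.07)&(abs(W[...,1]+.31)<.13)
o=near&(W[...,2]>.04)&(W[...,2]<.08); k,l=cv2.connectedComponents(o.astype(np.uint8))
for i in range(1,k):
    P=W[l==i]
    if len(P)>80:
        ys,xs=np.nonzero(l==i); print(' obj',len(P),xs.mean(),ys.mean(),iw[l==i].mean(0),cv2.minAreaRect(P[:,:2].astype(np.float32)),P[:,2].max())
h=cv2.cvtColor(iw,cv2.COLOR_RGB2HSV);y=near&(h[...,0]>22)&(h[...,0]<35)&(h[...,1]>150)&(W[...,2]>.035); print('ring',y.sum(),W[y].mean(0))
delta([.474,-.308,.12],down(-87))
E
```

```text
time: 10.52
position: [0.4749, -0.3083, 0.2614]
tcp_rot: [-3.085, -0.585, 0.002]
contact_force: [-0.1, 0.0, 0.1]
width: 0.0749
 obj 907 229.2116868798236 164.35722160970232 [102.1158 109.0342 115.3671] ((0.476517915725708, -0.24279746413230896), (0.0626165047287941, 0.026021795347332954), 3.6405091285705566) 0.06112045080156869
 obj 858 279.1083916083916 181.11888111888112 [136.2704 134.1783 108.9872] ((0.4797254800796509, -0.3102143108844757), (0.06270094960927963, 0.025906819850206375), 3.1436867713928223) 0.06043064927659003
 obj 842 327.2874109263658 197.74109263657957 [130.2933 111.6675 105.4204] ((0.48243406414985657, -0.3781282901763916), (0.062239959836006165, 0.026140768080949783), 2.840108633041382) 0.06003720970219284
ring 127 [ 0.485  -0.309   0.0566]
dp [-0.0038 -0.0006  0.5669] rot [-0.0012  0.001   0.4141]
```

View pics/w5.png

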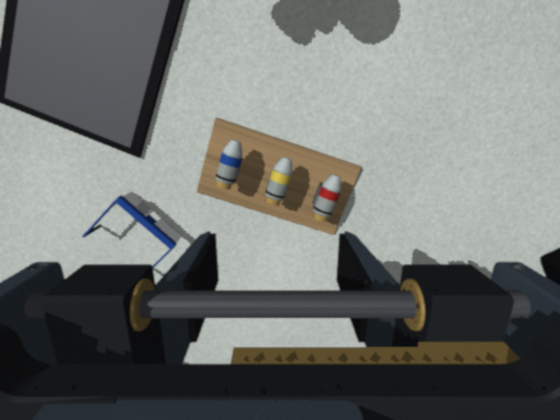

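The wrist view shows blue (229,164), yellow (279,181) and red (327,198), with noses up (+x). The middle, yellow-ringed one is the target: extent centre (0.4797,-0.310), so the cylinder centre is about (0.475,-0.3095). Turn, descend part way and narrow the fingers.

```bash
python3 -m handwheel '[{"delta_pos":[0,0.005,0.5],"rot":[0,0,0.41],"hand":50},{"delta_pos":[0,0.005,0.5],"rot":[0,0,0.41],"hand":50},{"delta_pos":[0,0.005,0.5],"rot":[0,0,0.41],"hand":50},{"delta_pos":[0,0.005,0.5],"rot":[0,0,0.41],"hand":50},{"delta_pos":[0,0.005,0.5],"rot":[0,0,0.41],"hand":50},{"delta_pos":[0,0.005,0.5],"rot":[0,0,0.41],"hand":50},{"delta_pos":[0,0.005,0.5],"rot":[0,0,0.41],"hand":50},{"delta_pos":[0,0.005,0.5],"rot":[0,0,0.41],"hand":50}]'
python3 - <<'E'
from h import *
iw,d,W=cloud('wrist')
near=(abs(W[...,0]-.47)<.07)&(abs(W[...,1]+.31)<.13)
o=near&(W[...,2]>.04)&(W[...,2]<.08); k,l=cv2.connectedComponents(o.astype(np.uint8))
for i in range(1,k):
    P=W[l==i]
    if len(P)>80:
        ys,xs=np.nonzero(l==i); print(' obj',len(P),xs.mean(),ys.mean(),iw[l==i].mean(0),cv2.minAreaRect(P[:,:2].astype(np.float32)),P[:,2].max())
delta([.475,-.3095,.026],down(-87))
E
```

```text
time: 11.23
position: [0.4767, -0.3105, 0.14]
tcp_rot: [3.138, 0.084, 0.005]
contact_force: [0.1, -0.1, 0.1]
width: 0.0495
 obj 1783 201.87380818844645 209.25911385305665 [103.5721 111.433  118.7162] ((0.4761239290237427, -0.2431199699640274), (0.06312117725610733, 0.025937000289559364), 3.68469500541687) 0.060597839634561834
 obj 1716 275.48135198135196 209.65734265734267 [142.7995 141.1562 115.5111] ((0.4794813394546509, -0.3105592429637909), (0.06266028434038162, 0.026611417531967163), 3.9310364723205566) 0.060210297872636764
 obj 1752 349.10445205479454 210.462899543379 [123.9315 104.6267 100.5274] ((0.4819202125072479, -0.3779095709323883), (0.06280152499675751, 0.025765014812350273), 3.8636667728424072) 0.05993419058505911
dp [-0.0069 -0.0049  0.4544] rot [ 0.0026 -0.0032  0.0004]
```

Consistent: (0.4745,-0.310). Descend.

```bash
python3 -m handwheel '[{"delta_pos":[-0.006,-0.003,0.1],"rot":[0,0,0],"hand":50},{"delta_pos":[-0.006,-0.003,0.22],"rot":[0,0,0],"hand":50},{"delta_pos":[-0.006,-0.003,0.34],"rot":[0,0,0],"hand":50},{"delta_pos":[-0.006,-0.003,0.42],"rot":[0,0,0],"hand":50},{"delta_pos":[-0.006,-0.003,0.45],"rot":[0,0,0],"hand":50},{"delta_pos":[-0.006,-0.003,0.45],"rot":[0,0,0],"hand":50},{"delta_pos":[-0.006,-0.003,0.45],"rot":[0,0,0],"hand":50}]'
python3 -m handwheel '[{"delta_pos":[0,0,0],"rot":[0,0,0],"hand":35},{"delta_pos":[0,0,0],"rot":[0,0,0],"hand":28},{"delta_pos":[0,0,0],"rot":[0,0,0],"hand":15},{"delta_pos":[0,0,0],"rot":[0,0,0],"hand":15},{"delta_pos":[0,0,0],"rot":[0,0,0],"hand":15},{"delta_pos":[0,0,0],"rot":[0,0,0],"hand":15},{"delta_pos":[0,0,0],"rot":[0,0,0],"hand":15},{"delta_pos":[0,0,0],"rot":[0,0,0],"hand":15}]'
```

```text
time: 11.87
position: [0.4746, -0.3096, 0.0261]
tcp_rot: [3.14, 0.081, 0.001]
contact_force: [0.4, -1.1, 1.2]
width: 0.0501
time: 12.53
position: [0.4743, -0.3091, 0.0257]
tcp_rot: [3.14, 0.08, 0.001]
contact_force: [0.0, 4.3, 9.2]
width: 0.0256
```

```bash
python3 -m handwheel '[{"delta_pos":[0,0,-0.1],"rot":[0,0,0],"hand":15},{"delta_pos":[0,0,-0.25],"rot":[0,0,0],"hand":15},{"delta_pos":[0,0,-0.4],"rot":[0,0,0],"hand":15},{"delta_pos":[0,0,-0.55],"rot":[0,0,0],"hand":15},{"delta_pos":[0,0,-0.7],"rot":[0,0,0],"hand":15},{"delta_pos":[0,0,-0.8],"rot":[0,0,0],"hand":15},{"delta_pos":[0,0,-0.8],"rot":[0,0,0],"hand":15},{"delta_pos":[0,0,-0.8],"rot":[0,0,0],"hand":15}]'
python3 - <<'E'
from h import *
for n,b in(('top',(115,170,272,315)),('scene',(225,285,260,322))):
    im,d,W=cloud(n); np.savez(f'pics/{n}6.npz',im=im,W=W)
    c=im[b[0]:b[1],b[2]:b[3]].reshape(-1,3); P=W[b[0]:b[1],b[2]:b[3]].reshape(-1,3); k=(P[:,2]>.25)&(P[:,2]<.36); P=P[k];c=c[k]
    wh=c.min(1)>100; print(n,'white',wh.sum(),np.percentile(P[wh],[2,50,98],axis=0),'\n dark',(~wh).sum(),np.percentile(P[~wh],[2,10,50,98],axis=0)); print(cv2.minAreaRect(P[wh][:,:2].astype(np.float32)),cv2.minAreaRect(P[~wh][:,:2].astype(np.float32)))
im1=cv2.resize(im[180:345,215:335],None,fx=3,fy=3); t=np.load('pics/top6.npz')['im'];im2=cv2.resize(t[115:280,250:340],None,fx=3,fy=3)
save('c6',np.hstack([im1,im2]))
print(r.get_state()['contact_force'],r.get_state()['width'],r.get_state()['position'])
E
```

```text
time: 13.2
position: [0.4745, -0.3095, 0.2265]
tcp_rot: [3.139, 0.08, 0.004]
contact_force: [0.2, -0.0, -2.2]
width: 0.0252
top white 268 [[ 0.7395 -0.0429  0.3154]
 [ 0.7587 -0.021   0.3237]
 [ 0.7794  0.0011  0.3318]] 
 dark 176 [[ 0.7143 -0.0456  0.2935]
 [ 0.7163 -0.0429  0.2977]
 [ 0.7288 -0.0232  0.3067]
 [ 0.7662 -0.0011  0.3266]]
((0.7480968236923218, -0.02078353241086006), (0.044043172150850296, 0.06703221797943115), 88.75462341308594) ((0.7449285387992859, -0.02348373457789421), (0.04406415671110153, 0.06309597194194794), 88.79610443115234)
scene white 816 [[ 0.7454 -0.0426  0.2926]
 [ 0.7843 -0.021   0.3223]
 [ 0.7962  0.0014  0.3332]] 
 dark 290 [[ 0.7176 -0.0467  0.2881]
 [ 0.7217 -0.0463  0.2916]
 [ 0.7501 -0.0416  0.3094]
 [ 0.7959 -0.0042  0.3298]]
((0.7705633640289307, -0.020693253725767136), (0.05559271574020386, 0.04734940454363823), 1.992065668106079) ((0.7564476728439331, -0.02461107261478901), (0.08341800421476364, 0.04765964671969414), 2.6029975414276123)
[-0.1779  0.7778 -1.1627] 0.025241942662986253 [ 0.4733 -0.3088  0.2239]
```

View pics/c6.png

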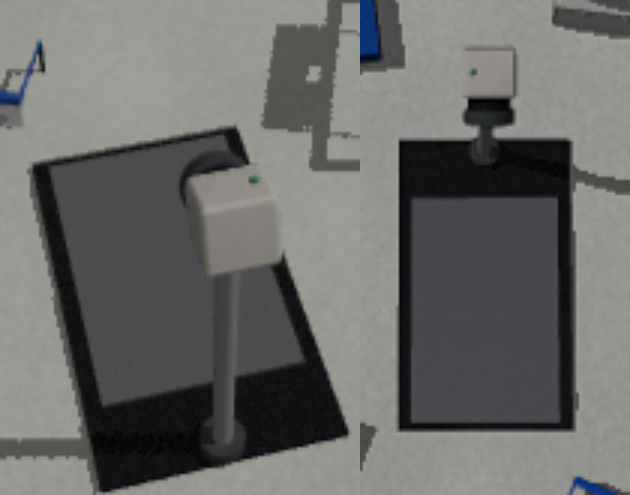

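Left panel: scene view of the camera head from behind. Right panel: top view with the barrel front edge at (488,122). The lens is about (0.7225,-0.022,0.285). I'll get the stand yaw from the inner plate, then the approach numbers.

```bash
cat >> h.py <<'E'
def tool20(yaw):
    c,s=np.cos(yaw),np.sin(yaw);p=np.radians(20)
    x=np.array([np.cos(p)*c,np.cos(p)*s,np.sin(p)]);y=np.array([s,-c,0]);return np.stack([x,y,np.cross(x,y)],1)
def goal(lens,yaw,back=0.):
    T=tool20(yaw); return np.array(lens)-(.136+back)*T[:,0]+.019*T[:,2],T
E
python3 - <<'E'
from h import *
for n,b in(('top',(150,265,255,330)),('scene',(220,345,220,335))):
    D=np.load(f'pics/{n}6.npz');im,W=D['im'],D['W'];
    g=im.max(2).astype(int); m=np.zeros(g.shape,bool); m[b[0]:b[1],b[2]:b[3]]=1
    for nm,lo,hi in(('plate',55,105),('board',0,105)):
        q=m&(g>=lo)&(g<hi)&(abs(W[...,2]-.009)<.009); k,l,st,_=cv2.connectedComponentsWithStats(cv2.morphologyEx(q.astype(np.uint8),cv2.MORPH_OPEN,np.ones((3,3),np.uint8))); i=1+st[1:,4].argmax(); print(n,nm,cv2.minAreaRect(W[l==i][:,:2].astype(np.float32)))
p,T=goal([.7225,-.022,.285],-.01); print(p,T[:,2]); delta(p,T); delta(goal([.7225,-.022,.285],-.01,.05)[0],T)
E
```

```text
top plate ((0.5694992542266846, -0.019390031695365906), (0.1684645414352417, 0.2586592435836792), 89.0948257446289)
top board ((0.6000566482543945, -0.020850978791713715), (0.19841745495796204, 0.34058287739753723), 89.13104248046875)
scene plate ((0.5713779330253601, -0.01721227914094925), (0.16919593513011932, 0.2635996639728546), 88.75761413574219)
scene board ((0.6032557487487793, -0.022086575627326965), (0.20507986843585968, 0.34539952874183655), 88.53631591796875)
[ 0.6012 -0.0208  0.2206] [ 0.342  -0.0034 -0.9397]
dp [ 0.5696 -1.1243  0.0135] rot [-0.0146  0.4457  0.0767]
dp [ 0.3821 -1.1357  0.0821] rot [-0.0146  0.4457  0.0767]
```

```bash
python3 -m handwheel '[{"delta_pos":[0.03,-0.1,-0.02],"rot":[-0.01,0.05,0.01],"hand":15},{"delta_pos":[0.08,-0.24,-0.02],"rot":[-0.01,0.1,0.02],"hand":15},{"delta_pos":[0.13,-0.38,-0.02],"rot":[-0.01,0.2,0.04],"hand":15},{"delta_pos":[0.18,-0.52,-0.02],"rot":[-0.01,0.3,0.06],"hand":15},{"delta_pos":[0.23,-0.66,0],"rot":[-0.01,0.4,0.08],"hand":15},{"delta_pos":[0.27,-0.78,0.02],"rot":[-0.01,0.445,0.09],"hand":15},{"delta_pos":[0.3,-0.88,0.03],"rot":[-0.01,0.445,0.09],"hand":15},{"delta_pos":[0.31,-0.92,0.03],"rot":[-0.01,0.445,0.09],"hand":15},{"delta_pos":[0.31,-0.92,0.03],"rot":[-0.01,0.445,0.09],"hand":15}]'
python3 -c "
from h import *
L=[.7225,-.0225,.285]
for b in(.04,0): delta(*goal(L,-.018,b))
print(r.get_state()['qpos'])"
```

```text
time: 14.05
position: [0.5388, -0.0734, 0.2156]
tcp_rot: [-3.092, 0.028, -0.541]
contact_force: [-0.4, -0.2, -1.3]
width: 0.0254
dp [ 0.078  -0.2164  0.066 ] rot [-0.0066  0.0033 -0.0012]
dp [ 0.238  -0.2165  0.0656] rot [-0.0066  0.0033 -0.0012]
[-0.2134 -0.0018  2.2273  0.1298  0.5806  1.279 ]
```

```bash
python3 -m handwheel '[{"delta_pos":[0.03,-0.08,0.03],"rot":[0,0,0],"hand":15},{"delta_pos":[0.06,-0.16,0.05],"rot":[0,0,0],"hand":15},{"delta_pos":[0.08,-0.215,0.065],"rot":[0,0,0],"hand":15},{"delta_pos":[0.08,-0.215,0.065],"rot":[0,0,0],"hand":15},{"delta_pos":[0.08,-0.215,0.065],"rot":[0,0,0],"hand":15}]'
python3 - <<'E'
from h import *
L=[.7225,-.0225,.285]
delta(*goal(L,-.018,0))
Ts=R.from_rotvec(r.get_state()['tcp_rot']).as_matrix(); print(Ts)
for n in('top','scene'):
    im,d,W=cloud(n); np.savez(f'pics/{n}7.npz',im=im,W=W); h=cv2.cvtColor(im,cv2.COLOR_RGB2HSV)
    y=(h[...,0]>20)&(h[...,0]<36)&(h[...,1]>130)&(abs(W[...,0]-.57)<.12)&(abs(W[...,1]+.02)<.08)&(W[...,2]>.15); print(n,y.sum(),W[y].mean(0) if y.any() else '')
iw,d,W=cloud('wrist')
t=np.load('pics/top7.npz')['im']
save('c7',np.hstack([cv2.resize(im[170:310,215:335],(360,420)),cv2.resize(t[110:240,240:350],(355,420))]))
E
```

```text
time: 14.47
position: [0.5645, -0.0223, 0.2081]
tcp_rot: [-3.093, 0.03, -0.543]
contact_force: [0.3, -0.5, -0.9]
width: 0.0255
dp [ 0.155  -0.0111  0.0027] rot [-0.0051  0.0022 -0.0029]
[[ 0.9401 -0.0188  0.3404]
 [-0.0192 -0.9998 -0.0021]
 [ 0.3404 -0.0046 -0.9403]]
top 16 [ 0.5582 -0.0236  0.2384]
scene 39 [ 0.5578 -0.022   0.2732]
```

View pics/c7.png

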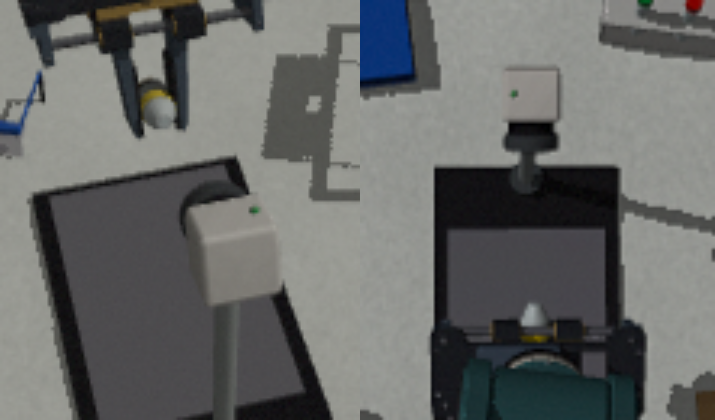

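The objective is held with its nose toward the camera, axis lined up in the top view (533,315 under the head at 530,95). Check the nose against the prediction, then make the last 39 mm.

```bash
python3 - <<'E'
from h import *
s=r.get_state();T=R.from_rotvec(s['tcp_rot']).as_matrix();c=s['position']-.019*T[:,2]
for n in('top','scene'):
    D=np.load(f'pics/{n}7.npz');im,W=D['im'],D['W']
    L=(W-c)@T; k=(abs(L[...,1])<.011)&(L[...,0]>.004)&(L[...,0]<.055)&(abs(L[...,2])<.02)
    P=L[k]; print(n,len(P),'max x',np.sort(P[:,0])[-6:],'mid y',np.median(P[:,1]), 'tip y',P[P[:,0]>.027][:,1:].mean(0))
E
python3 -m handwheel '[{"delta_pos":[0.03,-0.005,0],"rot":[0,0,0],"hand":15},{"delta_pos":[0.07,-0.01,0],"rot":[0,0,0],"hand":15},{"delta_pos":[0.11,-0.01,0],"rot":[0,0,0],"hand":15},{"delta_pos":[0.14,-0.01,0],"rot":[0,0,0],"hand":15},{"delta_pos":[0.155,-0.01,0.002],"rot":[0,0,0],"hand":15},{"delta_pos":[0.155,-0.01,0.002],"rot":[0,0,0],"hand":15},{"delta_pos":[0.155,-0.01,0.002],"rot":[0,0,0],"hand":15},{"delta_pos":[0.155,-0.01,0.002],"rot":[0,0,0],"hand":15}]'
python3 - <<'E'
from h import *
delta(*goal([.7225,-.0225,.285],-.018,0))
s=r.get_state();T=R.from_rotvec(s['tcp_rot']).as_matrix();c=s['position']-.019*T[:,2]
for n in('top','scene'):
    im,d,W=cloud(n)
    L=(W-c)@T; k=(abs(L[...,1])<.011)&(L[...,0]>.004)&(L[...,0]<.055)&(abs(L[...,2])<.02); P=L[k]; print(n,len(P),np.sort(P[:,0])[-6:])
    k=(abs(L[...,1])<.028)&(L[...,0]>.08)&(L[...,0]<.17)&(abs(L[...,2])<.03);P=L[k]; print(' barrel',len(P),np.sort(P[:,0])[:12],P[:,1].min(),P[:,1].max())
    h=cv2.cvtColor(im,cv2.COLOR_RGB2HSV); b=(h[...,0]>105)&(h[...,0]<130)&(h[...,1]>130)&(W[...,2]>.15)&(abs(W[...,1]-.35)<.13)&(abs(W[...,0]-.43)<.15)
    if b.any(): print(' goggles',b.sum(),W[b].mean(0),np.percentile(W[b][:,2],[5,50,95]))
    save(n+'8',im)
print(s['qvel'],s['width'],s['contact_force'],s['time'])
a=cv2.imread('pics/scene8.png'); cv2.imwrite('pics/c8.png',np.hstack([cv2.resize(a[100:310,190:470],(560,420))]))
E
```

```text
top 50 max x [0.0316 0.0317 0.0322 0.0326 0.0328 0.0332] mid y 0.0004056780299768662 tip y [-0.0004 -0.0045]
scene 120 max x [0.0375 0.038  0.0381 0.0382 0.0382 0.0394] mid y 0.0007444261805095041 tip y [-0.0005 -0.0045]
time: 15.28
position: [0.6012, -0.0204, 0.2217]
tcp_rot: [-3.093, 0.031, -0.545]
contact_force: [0.6, 0.0, -1.1]
width: 0.0255
dp [-0.0015 -0.0005  0.0041] rot [-0.0048  0.0003 -0.0037]
top 56 [0.031  0.0316 0.0324 0.0328 0.033  0.0332]
 barrel 212 [0.1315 0.1317 0.1317 0.1317 0.1318 0.1318 0.1336 0.1337 0.1338 0.1344
 0.1345 0.1347] -0.02498210023494849 0.021859956435582507
 goggles 381 [0.4203 0.3304 0.2121] [0.2078 0.2126 0.2165]
scene 131 [0.0376 0.0377 0.0381 0.039  0.0392 0.0415]
 barrel 168 [0.1376 0.1377 0.138  0.138  0.1384 0.1385 0.1387 0.1387 0.1388 0.139
 0.1392 0.1392] -0.025648328727272813 0.022360824717491134
 goggles 384 [0.4335 0.3411 0.2139] [0.209  0.2144 0.2175]
[-0.0016 -0.0027  0.0029  0.0012 -0.0003  0.0021] 0.025534676683486603 [ 0.5879  0.0226 -1.0645] 15.2833
```

View pics/c8.png

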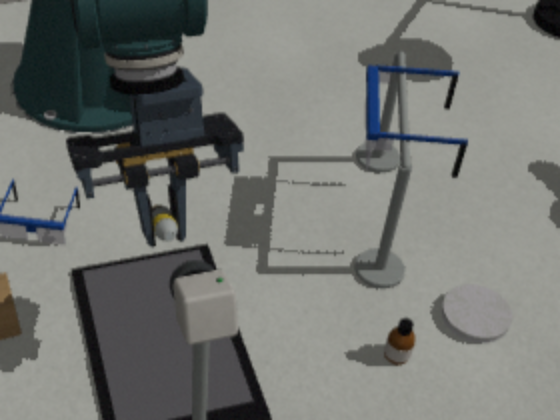

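The view shows the goggles hanging level on the rail (temples at rows 70 and 137) and the objective facing the camera. The nose-to-barrel gap is 99 mm in the top view and 100 mm in the scene view. Lateral offset is about 1.5 mm and nose height 0.252. Handing in.

```bash
python3 -c "
from h import *
print(r.finish_job()); s=r.get_state(); print(s['time'],s['width'],s['position'],s['contact_force'])"
```

```text
the job is handed in; nothing more can be done
None
the job is handed in; nothing more can be done
```

The goggles are hanging on the drying rail, released, and the yellow-ringed objective is held in front of the inspection camera. I handed the job in at about 15.4 s of the 61 s allowed; `finish_job` gave no verdict.

- **Goggles:** I took the larger pair off the stand by the brow bar and hung them with both temples across the bar. The last pictures show them level on the rail, temple tops at z ≈ 0.212–0.214 m against 0.214 m expected.
- **Objective position:** The front lens is 99 mm (top view) and 100 mm (scene view) from the camera barrel, about 1.5 mm off to the side. Its height is about 0.252 m against a target of 0.251 m.
- **Objective angle and grip:** The tool axis is within about 0.01 rad of the camera's line of sight. The fingers are closed on it at 25.5 mm, it was still, and the force reading showed only its own weight.
- **Limits of the checks:**
  - The two views put the objective's tip 5–6 mm apart in absolute position, but they agree on the distance to the camera.
  - The height relies on the given lens height of 285 mm, which I did not measure separately.
  - I did not re-measure the other objectives, oil bottle, beaker or Petri dish at the end; I saw no sign of contact with them.

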